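Set the reject flag on a twin-nest test carrier and send it to the readers

ROBOT

A 6-joint arm with a two-finger parallel gripper is mounted at the origin on a cart in front of the work surface, level with it; the furniture and walls round the work are solid. World frame = base frame: x ahead of the robot, y to its left, z up, the work surface at z = 0. Lengths are in m, angles in degrees, forces in N, time in s.
With the tool pointing down it reaches from about 0.325 to 0.85 m from the base axis. Payload 15.5 kg.
Tool frame: the origin (TCP) lies at the very end of the fingers, on their centre line; the grasp point (between the pads) lies hold_point_z behind it (hold_point_z is the distance from the TCP to the grasp point, in m); z points along the fingers, y is the direction in which the jaws open and shut (so a half turn about z gives the same grasp; the last joint's range is limited). The gripper opens to 91 mm and grips with 3 to 60 N. Pads are 32 mm wide; open, the fingers measure 118 mm over their backs; the gripper's body (76 mm by 178 mm) begins 60 mm behind the grasp point.
Start: joints at [66.606, 28.281, 77.091, -0, 74.628, -5.472], TCP at [0.192, 0.595, 0.214] pointing down, gripper open.
Joint ranges: [-166.48, 166.48], [-47.26, 123.95], [12.59, 153.08], [-70.14, 250.14], [6.76, 159.57], [-176.63, 176.63]. Speed limits (degrees/s): [108.29, 108.29, 147.25, 172.46, 172.46, 172.46].

INTERFACE

Orientations are given as [roll, pitch, yaw] about the fixed x, y, z axes, in that order (R = Rz(yaw) Ry(pitch) Rx(roll)).
In Python, from workcell import goto, move_linear, movej, gripper_to, sleep, inverse_kinematics, get_obs, camera, Unreachable, hand_in, hold_point_z gives the robot as it stands. The module is installed in compiled form; this text tells all that it offers. Calls block until the motion is done:
- goto(position, orientation): joint-space move of the TCP to a pose.
- move_linear(position, vel=0.15, rotation=None, guard=None): straight line of the TCP; rotation=None keeps the orientation; vel is the mean speed in m/s. With guard (N) it stops when the force on the tool has changed by that much, and returns True; else False.
- movej(angles): joint-space move.
- gripper_to(opening, grip_force=None): finger opening in m; grip_force is the grip in N (None keeps the last); returns when the fingers have stopped.
- sleep(seconds).
- inverse_kinematics(position, orientation): joint angles nearest the present ones, or None.
- get_obs(): the state.
- camera(name): name is "side" or "top" or "wrist"; returns a dict with "color" (400x640x3 uint8, red, green, blue), "camera_matrix" (3x3 intrinsics, pixels), "view" (4x4, takes a point from world to camera coordinates). Camera axes: x right, y up, looking along -z (the intrinsics and any distortion apply to the point x, -y, -z); pixel columns grow to the right and rows downward; lengths in m; the calibration is good to about 2 mm. A picture is of the moment at which its call begins. There is no depth.
A pose or a line that the arm cannot do raises Unreachable and nothing moves.
- hand_in(): hands the job in, once; it reports no verdict.
The state is a dict: "t": time; "joints": joint angles; "joint_velocities": joint speeds; "joint_efforts": joint torques, N m; "position": TCP position; "tcp_rot": TCP orientation; "contact_force": force on the tool from outside, world axes, zero at the start; "ft_torque": the same for the moment, N m; "finger_gap": finger opening in m.
Only numpy, scipy, OpenCV 4.12 (cv2) and the standard library are available. Lean on these libraries where they do the work, as an engineer would, in place of code of your own. Each camera call takes 0.05 s, during which the arm holds its last target. There are 200 camera calls.

TASK

The casting on the twin-nest carrier has failed its leak test. Flip the steel flag beside the casting over its pivot, from the robot's side to the far side, so that it lies flat on its far rest and shows its other face (two raised bars); then push the carrier along its track to the left until it is fully home against the end stop, where the sensors read the flags. Work with the fingertips only: grasp and lift nothing, leave the other flag down as it is, do not touch the two parts in their nests and do not disturb the loose things on the bench.

Things in the scene. Friction and masses are not known exactly. Their poses are not given: they have to be found in the camera images.
- track: Aluminium track fixed to the bench, 100 mm wide, 482 mm long, running left-right; its steel strips are 22 mm above the bench. Origin on the bench under the middle of the carrier where it starts, on the track's centre line; y is the travel direction (to the left), x across the track away from the robot, z up; reaches from y = -180 to 302 mm. Stands turned by up to 9 degrees.
- end_stop (a point): Middle of the round rubber buffer on the end stop at the track's left end, 278 mm along track y from the track's origin, 54 mm above the bench; its block is 60 mm wide, top 68 mm above the bench.
- sensor_left (a point): Face of the left of two fixed proximity sensors behind the track, 58 mm above the bench, 240 mm along track y and 98 mm across (track x) from the track's origin; sensor and its 30 mm wide, 76 mm high bracket reach 45 mm back from this face, a thin cable lies on the bench behind the track. It reads the left flag when the carrier is home.
- sensor_right (a point): The same for the right sensor, at -40 mm along track y; it reads the right flag when the carrier is home.
- carrier_body (a joint): Travel of the carrier in m: 0 at its start, 0.10 fully home at the end stop. Slides with about 3 N of friction, stays where it is left and cannot leave the track. Black plate, 110 mm across by 340 mm along the track, top 43 mm above the bench; a grey nest left and right of its middle, a flag outside each nest, an upright rubber-faced buffer at each end.
- push_buffer (a point): Middle of the outer face of the rubber buffer at the carrier's right-hand end, the face to push (towards track +y). The rubber face is 50 mm wide across the track and reaches from 46 to 84 mm above the bench, this point at 65 mm. It moves with the carrier.
- nest_left (a point): Centre of the floor of the left nest (track +y), 46 mm above the bench, 46 mm from the carrier's middle; corner guides reach 56 mm above the bench. Moves with the carrier. Its flag is flag_left.
- nest_right (a point): The same for the right nest (track -y). Its flag is flag_right.
- casting: Loose light-grey cast pump housing, round neck with a side spout, 51 x 55 x 42 mm, standing in one of the two nests (left or right, varies); its top is 88 mm above the bench. Origin: centre of its underside. Not to be touched.
- stator: Loose motor stator, squarish stack of grey laminations with a green ring on top, 58 x 58 x 31 mm, standing in the other nest. Origin: centre of its underside. Not to be touched.
- flag_left (a joint): Angle of the left flag in rad: 0 flat on its rest on the robot's side (round boss on top), 1.57 upright, 3.14 flat on its far rest (two bars on top). Steel plate 34 wide x 4 thick, 88 mm from hinge axis (along track y) to tip. Stiff hinge, 0.09 N m (1 to 2 N at the tip), stays where it is left. Flat, its outer 33 mm overhang the carrier, 56 mm clear of the bench: a tilted fingertip fits under.
- flag_right (a joint): The same for the right flag.
- flag_left_hinge (a point): Middle of the left flag's hinge axis, 140 mm to the left of the carrier's middle, 58 mm above the bench. Moves with the carrier.
- flag_right_hinge (a point): Middle of the right flag's hinge axis, 140 mm to the right of the carrier's middle, 58 mm above the bench.
- flag_left_tip (a point): Middle of the left flag's free end, at half its thickness, 88 mm from the hinge axis. Moves with the flag.
- flag_right_tip (a point): The same for the right flag.
- spare_rotor: Loose bystander: motor rotor lying on the bench on the robot's side of the track, 39 x 150 x 39 mm. Origin: centre of its underside.
- plug_gauge: Loose bystander: steel plug gauge lying on the robot's side of the track, 19 x 110 x 16 mm. Origin: centre of its underside.
- spare_stator: Loose bystander: a second stator, 58 x 58 x 31 mm, standing on the bench to the left, beyond the end stop. Origin: centre of its underside.

How it is judged:
By the outcome, as a careful person would: the job done as asked, in the order asked, and still so for the second after the job is handed in, with the robot touching nothing.
It also fails if it takes over 58 s, if anything falls off the work surface, if the arm or the gripper's body presses on something with over 40 N, if the wrist force passes 120 N, or if a joint passes its speed limit or range.

## Working session

There is one attempt and no reset: what is moved stays moved. The work goes in short steps, each a Python script; the robot and the scene stay as the last script left them, time stands still between calls to the robot, and variables do not carry over. Pictures are saved under pics/ and viewed, about 8 in all and at most 12, crops included, and the job is handed in when it is done.

```bash
mkdir -p pics; python3 - <<'E'
from workcell import *
import cv2,numpy as np
for n in("top","side"):
    c=camera(n); cv2.imwrite(f"pics/{n}0.png",c["color"][:,:,::-1]); print(n,c["camera_matrix"].tolist(),np.round(c["view"],4).tolist(),[k for k in c])
o=get_obs();print(o["t"],o["position"],o["tcp_rot"],hold_point_z,o["finger_gap"])
E
```

```text
top [[471.40594974498606, 0.0, 323.0954821418561], [0.0, 471.40594974498606, 204.79697760967747], [0.0, 0.0, 1.0]] [[-0.006, -1.0, 0.0051, 0.0849], [0.9861, -0.005, 0.1662, -0.5295], [-0.1661, 0.0061, 0.9861, -1.1338], [0.0, 0.0, 0.0, 1.0]] ['color', 'camera_matrix', 'view']
side [[519.3273883676129, 0.0, 317.046693352465], [0.0, 519.3273883676129, 206.10881655550193], [0.0, 0.0, 1.0]] [[0.889, -0.4576, -0.015, -0.4211], [0.2999, 0.5572, 0.7743, -0.249], [-0.3459, -0.6929, 0.6326, -1.2087], [0.0, 0.0, 0.0, 1.0]] ['color', 'camera_matrix', 'view']
0.1 [0.19218021 0.59437266 0.21341603] [-1.79940095e+02 -5.64911221e-03  1.62079718e+02] 0.0188 0.0912437545308157
```

View pics/top0.png

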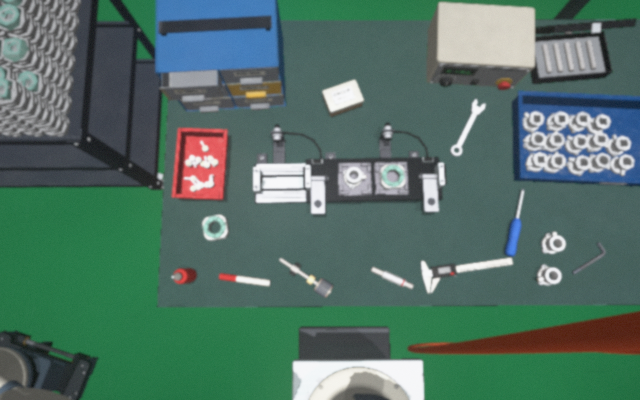

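View pics/side0.png

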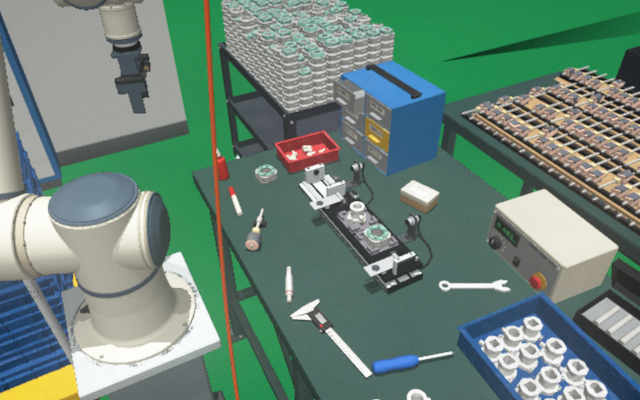

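Top view: the casting is in the left nest (352,176) and the stator in the right (393,176). The left flag is at about (318,195) and the right flag at about (430,195), both pointing toward the robot. I'll enlarge crops to measure.

```bash
python3 - <<'E'
import cv2,numpy as np
a=cv2.imread("pics/top0.png")[118:222,240:460]
a=cv2.resize(a,None,fx=3.6,fy=3.6,interpolation=cv2.INTER_CUBIC)
b=cv2.imread("pics/side0.png")[155:295,290:440]; b=cv2.resize(b,None,fx=4,fy=4,interpolation=cv2.INTER_CUBIC)
cv2.imwrite("pics/tc.png",a);cv2.imwrite("pics/sc.png",b)
E
```

```text
(no output)
```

View pics/tc.png

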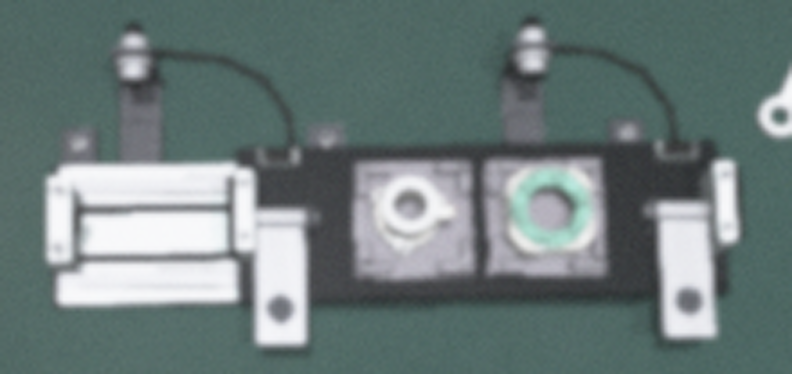

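View pics/sc.png

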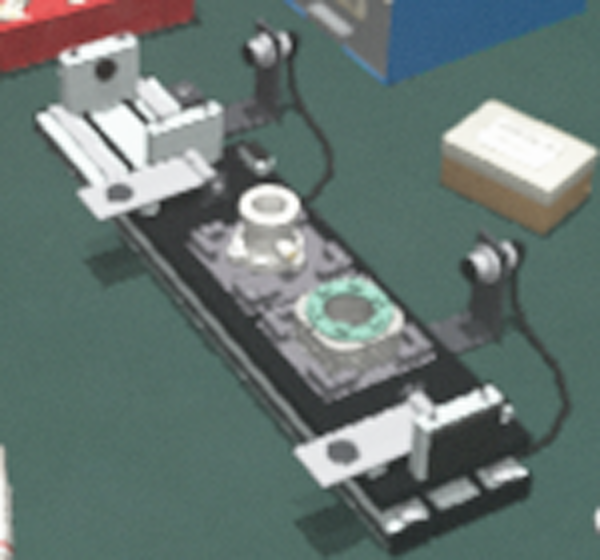

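```bash
cat > h.py <<'E'
import numpy as np,cv2
from scipy.optimize import least_squares
from workcell import *
def proj(c,p):
    p=np.atleast_2d(p); q=p@c["view"][:3,:3].T+c["view"][:3,3]; q=q*[1,-1,-1]
    u=q@c["camera_matrix"].T; return u[:,:2]/u[:,2:]
def T(s,p):
    x,y,a=s; p=np.atleast_2d(p); c,n=np.cos(a),np.sin(a)
    return np.c_[x+c*p[:,0]-n*p[:,1], y+n*p[:,0]+c*p[:,1], p[:,2]]
E
python3 - <<'E'
from h import *
ct,cs=camera("top"),camera("side")
P=np.array([[-88,140,60],[-88,-140,60],[0,140,60],[0,-140,60],[0,302,68]])/1e3
t=np.array([[281,346],[690,338],[283,216],[681,210]])/3.6+[240,118]
s=np.array([[91,205],[308,468]])/4+[290,155]
f=lambda v:np.r_[(proj(ct,T(v,P[:4]))-t).ravel(),(proj(cs,T(v,P[:2]))-s).ravel()]
r=least_squares(f,[.6,0,0]);print(r.x,np.degrees(r.x[2]));print(r.fun.reshape(-1,2).round(2))
np.save("s.npy",r.x)
for n,p in dict(tipL=[-.088,.14,.058],hingeL=[0,.14,.058],push=[0,-.17,.065],stop=[0,.278,.054],sl=[.098,.24,.058]).items():
    w=T(r.x,p);print(n,w.round(4),proj(ct,w).round(1),((proj(ct,w)-[240,118])*3.6).round(0),((proj(cs,w)-[290,155])*4).round(0))
E
```

```text
[ 0.59593414 -0.04542939  0.01147026] 0.6571974728604116
[[ 0.4  -0.87]
 [ 0.52 -0.52]
 [-0.72  0.26]
 [ 1.05  0.14]
 [-1.12 -0.67]
 [-0.37 -0.38]]
tipL [[0.5063 0.0936 0.058 ]] [[318.5 213.4]] [[282. 343.]] [[ 87. 205.]]
hingeL [[0.5943 0.0946 0.058 ]] [[317.9 178.4]] [[280. 218.]] [[199. 166.]]
push [[ 0.5979 -0.2154  0.065 ]] [[442.7 175.8]] [[730. 208.]] [[461. 441.]]
stop [[0.5927 0.2326 0.054 ]] [[262.7 179.7]] [[ 82. 222.]] [[106.  69.]]
sl [[0.6912 0.1957 0.058 ]] [[277.7 141.2]] [[136.  83.]] [[246.  54.]]
```

```bash
cat >> h.py <<'E'
S=np.load("s.npy") if __import__("os").path.exists("s.npy") else None
h=.016
def pose(th,phi,r=.076,off=.002,ytr=.1375,dx=0,dz=0):
    """fingertip front corner on the flag's pushed face at radius r"""
    t,f=np.radians([th,phi])
    C=np.array([0,.058])+r*np.array([-np.cos(t),np.sin(t)])+off*np.array([-np.sin(t),-np.cos(t)])
    q=C-h*np.array([np.cos(f),np.sin(f)])+[dx,dz]
    return T(S,[q[0],ytr,q[1]])[0].tolist(),[180,phi,180+np.degrees(S[2])]
phi=lambda th:float(np.interp(th,[65,150],[50,0]))
path=[pose(th,phi(th)) for th in range(-12,169,15)]
pre=[pose(-12,50,dx=-.04,dz=.05),pose(-12,50,dx=-.035)]
E
python3 - <<'E'
from h import *
for p,o in pre+path:
    q=inverse_kinematics(p,o);print(np.round(p,3),round(o[1]),None if q is None else np.round(q))
q=T(S,[0,-.21,.052])[0];print(q,inverse_kinematics(q,[180,0,180.66]))
E
```

```text
[0.47  0.091 0.078] 50 [  8.  57. 152. 186.  79.  93.]
[0.475 0.091 0.028] 50 [  8.  70. 152. 185.  92.  95.]
[0.51  0.091 0.028] 50 [  7.  60. 145. 185.  75.  93.]
[0.508 0.091 0.048] 50 [  7.  56. 145. 185.  71.  92.]
[0.511 0.091 0.067] 50 [  7.  50. 144. 185.  64.  92.]
[0.519 0.091 0.085] 50 [  6.  45. 142. 185.  57.  91.]
[0.532 0.091 0.101] 50 [  6.  40. 139. 186.  50.  90.]
[0.548 0.092 0.113] 50 [  6.  37. 136. 186.  43.  89.]
[0.565 0.092 0.121] 42 [  5.  29. 127. 189.  18.  84.]
[0.583 0.092 0.125] 34 None
[0.601 0.092 0.124] 25 [  4.  26. 107.  -4.  22. -84.]
[0.619 0.092 0.118] 16 [  3.  29.  98.  -1.  38. -86.]
[0.634 0.093 0.108] 7 [  3.  33.  88.  -0.  52. -87.]
[0.645 0.093 0.094] 0 [  3.  38.  80.   0.  62. -88.]
[0.652 0.093 0.076] 0 [  3.  39.  80.   0.  61. -88.]
[ 0.59834284 -0.25541557  0.052     ] [ -28.37254743   40.44542672   82.086087      0.           57.46848628
 -119.03254743]
```

```bash
cat >> h.py <<'E'
pre=[pose(-12,50,dx=-.03,dz=d) for d in (.17,.05,0)]
path=[pose(th,50) for th in range(-12,112,15)]
E
python3 - <<'E'
from h import *
for p,o in pre+path+[pose(108,50,dx=-.06,dz=.02),pose(108,50,dx=-.08,dz=.15)]+[pose(85,0,dx=-.03,dz=d) for d in (.12,.0)]:
    q=inverse_kinematics(p,o);print(np.round(p,3),round(o[1]),None if q is None else np.round(q))
E
```

```text
[0.48  0.091 0.198] 50 [  7.  18. 140. 191.  28.  84.]
[0.48  0.091 0.078] 50 [  7.  54. 150. 185.  73.  93.]
[0.48  0.091 0.028] 50 [  7.  68. 151. 185.  89.  94.]
[0.51  0.091 0.028] 50 [  7.  60. 145. 185.  75.  93.]
[0.508 0.091 0.048] 50 [  7.  56. 145. 185.  71.  92.]
[0.511 0.091 0.067] 50 [  7.  50. 144. 185.  64.  92.]
[0.519 0.091 0.085] 50 [  6.  45. 142. 185.  57.  91.]
[0.532 0.091 0.101] 50 [  6.  40. 139. 186.  50.  90.]
[0.548 0.092 0.113] 50 [  6.  37. 136. 186.  43.  89.]
[0.566 0.092 0.12 ] 50 [  6.  35. 133. 186.  38.  88.]
[0.586 0.092 0.122] 50 [  5.  34. 131. 186.  35.  88.]
[0.606 0.092 0.119] 50 [  5.  35. 128. 186.  33.  88.]
[0.546 0.092 0.139] 50 [  6.  31. 135. 187.  37.  88.]
[0.526 0.091 0.269] 50 None
[0.54  0.091 0.254] 0 [  3.  20.  85.   0.  75. -87.]
[0.54  0.091 0.134] 0 [  3.  28.  94.   0.  59. -87.]
```

```bash
python3 - <<'E'
from h import *
gripper_to(0.0)
goto(*pre[0])
for p,o in pre[1:]: print(move_linear(p,vel=.15,guard=8))
hit=False
for p,o in path:
    hit=move_linear(p,vel=.08,guard=15)
    g=get_obs();print(hit,g["position"].round(3),g["contact_force"].round(1),round(g["t"],1))
    if hit:break
if not hit:
    p,o=pose(108,50,dx=-.06,dz=.02);move_linear(p,vel=.15)
c=camera("side");cv2.imwrite("pics/s1.png",c["color"][:,:,::-1])
a=cv2.resize(c["color"][130:310,250:450,::-1],None,fx=3.3,fy=3.3,interpolation=cv2.INTER_CUBIC);cv2.imwrite("pics/s1c.png",a)
E
```

```text
False
False
False [0.51  0.091 0.03 ] [-0.7  0.2 -0. ] 6.6
False [0.508 0.091 0.048] [-0.2 -0.1 -0.4] 7.0
False [0.511 0.091 0.067] [ 0.2 -1.4 -0.2] 7.4
False [0.519 0.091 0.085] [-0.6 -0.7 -0. ] 7.8
False [0.532 0.091 0.101] [0.  0.5 1. ] 8.2
False [0.548 0.091 0.112] [ 0.4  0.1 -0.4] 8.6
False [0.566 0.092 0.119] [-0.6 -0.3 -0.1] 9.0
False [0.586 0.092 0.122] [ 0.2  0.8 -0.1] 9.4
False [0.606 0.092 0.119] [ 0.2  0.5 -0.4] 9.8
```

View pics/s1c.png

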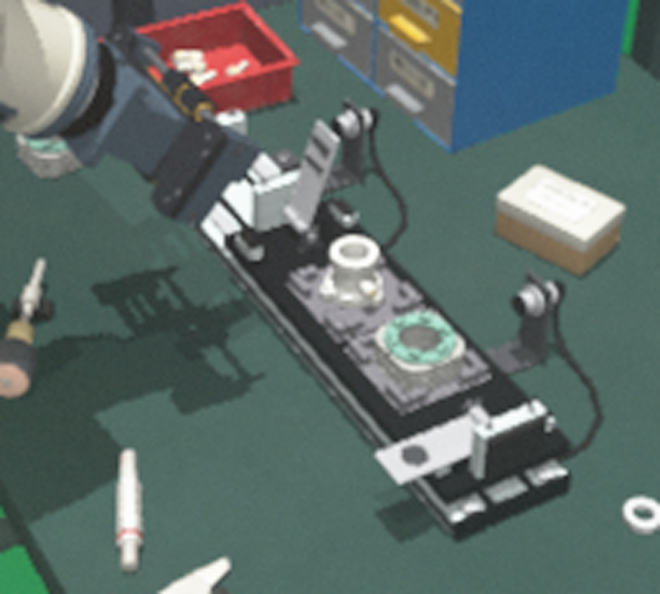

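The flag stands just past upright at about (312,175), with its two bars facing the robot; everything else is undisturbed. Next I reorient to a vertical tool and push it down the far side.

```bash
python3 - <<'E'
from h import *
p,o=pose(108,50,dx=-.09,dz=.06);move_linear(p,vel=.2)
goto(*pose(85,0,dx=-.03,dz=.12))
print(move_linear(pose(85,0,dx=-.03)[0],vel=.15,guard=8))
for th in (92,105,120,135,150,163,170):
    hit=move_linear(pose(th,0,off=.003)[0],vel=.08,guard=12)
    g=get_obs();print(th,hit,g["position"].round(3),g["contact_force"].round(1),round(g["t"],1))
    if hit:break
p=g["position"].copy();p[2]=.050
print(move_linear(p.tolist(),vel=.02,guard=10));g=get_obs();print(g["position"].round(4),g["contact_force"].round(1))
p[2]=.2;move_linear(p.tolist(),vel=.2)
goto(T(S,[0,-.215,.2])[0].tolist(),[180,0,180+np.degrees(S[2])])
print(get_obs()["t"])
o=[]
for n,(a,b,c,d) in dict(top=(118,222,240,460),side=(155,295,290,440)).items():
    im=camera(n)["color"][a:b,c:d,::-1]; o.append(cv2.resize(im,(400,int(400*im.shape[0]/im.shape[1])),interpolation=cv2.INTER_CUBIC))
H=max(i.shape[0] for i in o)
cv2.imwrite("pics/f1.png",np.hstack([np.pad(i,((0,H-i.shape[0]),(0,0),(0,0))) for i in o]))
E
```

```text
False
92 False [0.578 0.092 0.134] [-0.3  0.2 -0.2] 15.3
105 False [0.595 0.092 0.132] [ 0.3 -1.1 -0.2] 15.6
120 False [0.614 0.092 0.125] [-0.4  0.4 -0.3] 16.0
135 False [0.63  0.092 0.113] [0.7 0.2 1. ] 16.4
150 False [0.643 0.093 0.098] [ 0.5  0.2 -0.5] 16.8
163 False [0.65  0.093 0.082] [-0.7  0.1 -0.4] 17.2
170 False [0.652 0.093 0.074] [-0.5  0.3 -1. ] 17.5
True
[0.6526 0.0927 0.06  ] [-2.2  0.3 11.4]
20.4333
```

View pics/f1.png

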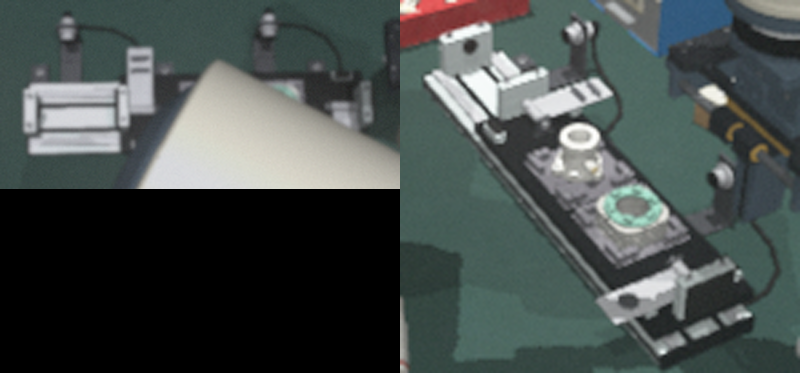

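The left flag lies flat on its far rest with both bars on top, and the right flag, casting and stator are unchanged. Now I push the carrier.

```bash
python3 - <<'E'
from h import *
f=lambda y,z=.056:T(S,[0,y,z])[0].tolist()
def rep(s):
    g=get_obs();c,n=np.cos(S[2]),np.sin(S[2]);d=g["position"][:2]-S[:2]
    print(s,"track y",round(-n*d[0]+c*d[1],4),g["contact_force"].round(1),round(g["t"],1))
rep(move_linear(f(-.215),vel=.12,guard=8))
rep(move_linear(f(-.165),vel=.04,guard=30))
rep(move_linear(f(-.10),vel=.05,guard=30))
rep(move_linear(f(-.065),vel=.015,guard=20))
sleep(.3);rep("hold")
move_linear(f(-.13),vel=.08);move_linear(f(-.16,.25),vel=.2)
p=T(S,[-.2,-.2,.3])[0].tolist()
try: goto(p,[180,0,180+np.degrees(S[2])])
except Unreachable: print("unreach")
rep("end")
o=[]
for n,(a,b,c,d) in dict(top=(118,222,230,450),side=(155,295,290,440)).items():
    im=camera(n)["color"];cv2.imwrite(f"pics/{n}9.png",im[:,:,::-1]);im=im[a:b,c:d,::-1]; o.append(cv2.resize(im,(400,int(400*im.shape[0]/im.shape[1])),interpolation=cv2.INTER_CUBIC))
H=max(i.shape[0] for i in o)
cv2.imwrite("pics/f2.png",np.hstack([np.pad(i,((0,H-i.shape[0]),(0,0),(0,0))) for i in o]))
E
```

```text
False track y -0.2152 [0.7 0.4 0.6] 21.9
False track y -0.165 [-0.2  0.3  0.2] 23.3
False track y -0.1 [-0.3 -0.5 -0.1] 24.7
True track y -0.0835 [-0.4 -4.7  3.3] 26.0
hold track y -0.0836 [ 1.4 -3.   2.8] 26.3
end track y -0.2001 [ 0.2 -0.4  0. ] 29.0
```

View pics/f2.png

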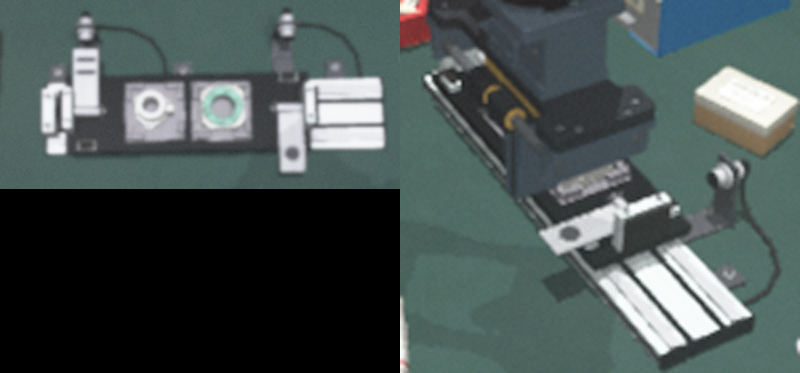

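View pics/top9.png

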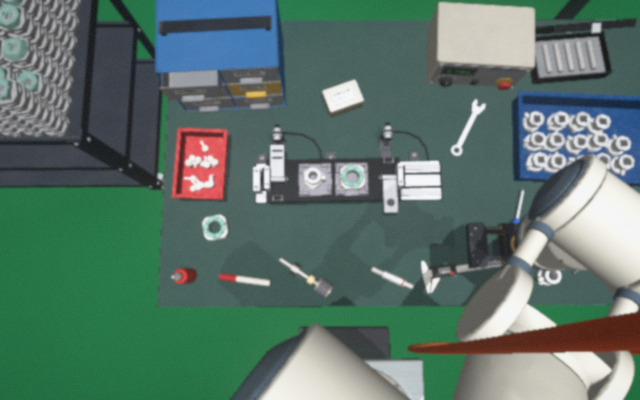

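The carrier looks home at its end stop: the left flag, bars up, is under the left sensor, and the loose items are unmoved. The hold force was low, so I'll nudge it again to confirm it's against the hard stop.

```bash
python3 - <<'E'
from h import *
f=lambda y,z=.056:T(S,[0,y,z])[0].tolist()
def rep(s):
    g=get_obs();c,n=np.cos(S[2]),np.sin(S[2]);d=g["position"][:2]-S[:2]
    print(s,"track y",round(-n*d[0]+c*d[1],4),g["contact_force"].round(1),round(g["t"],1))
o=[180,0,180+np.degrees(S[2])]
goto(f(-.16,.2),o); move_linear(f(-.125),vel=.15,guard=10); rep(move_linear(f(-.09),vel=.04,guard=15))
for y in np.arange(-.0865,-.0785,.0005):
    b=move_linear(f(y),vel=.01,guard=25); rep(b)
    if b or -get_obs()["contact_force"][1]>15: break
move_linear(f(-.13),vel=.08);move_linear(f(-.16,.25),vel=.2)
goto(T(S,[-.15,-.3,.3])[0].tolist(),o);rep("end")
o=[]
for n,(a,b,c,d) in dict(top=(118,222,230,450),side=(155,295,280,440)).items():
    im=camera(n)["color"][a:b,c:d,::-1]; o.append(cv2.resize(im,(400,int(400*im.shape[0]/im.shape[1])),interpolation=cv2.INTER_CUBIC))
H=max(i.shape[0] for i in o)
cv2.imwrite("pics/f3.png",np.hstack([np.pad(i,((0,H-i.shape[0]),(0,0),(0,0))) for i in o]))
E
```

```text
False track y -0.0902 [-0.2  0.4  0.4] 32.2
False track y -0.0864 [ 0.6 -0.   1.5] 32.7
False track y -0.086 [ 0.2 -0.4 -0.2] 32.9
False track y -0.0855 [0.4 0.1 0. ] 33.2
False track y -0.085 [-1.   0.4 -1.4] 33.4
False track y -0.0845 [ 0.2  0.4 -0.4] 33.7
False track y -0.084 [-0.1  0.1 -0.4] 33.9
False track y -0.0836 [-0.7 -1.1 -0.4] 34.2
False track y -0.0835 [-0.5 -5.6 -0.6] 34.4
False track y -0.0834 [-1.6 -9.5 -0.9] 34.7
False track y -0.0834 [ -2.  -13.6  -1.5] 34.9
False track y -0.0834 [ -2.2 -17.9  -2.2] 35.2
end track y -0.2993 [0.  0.5 0.2] 37.9
```

View pics/f3.png

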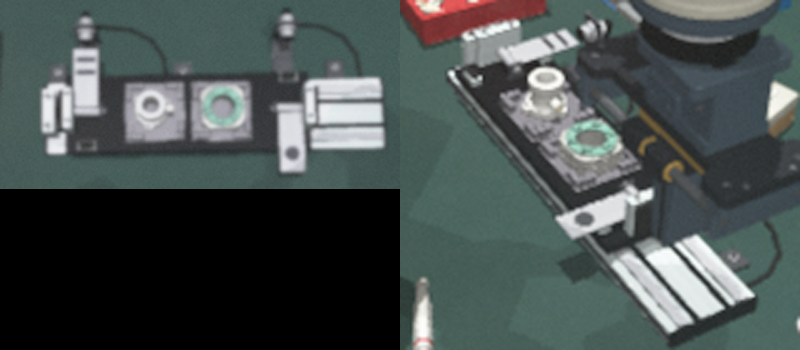

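The carrier is against a hard stop: it took 18 N with no further travel. The left flag is flat with bars up, the right flag is still down, and the robot is clear.

```bash
python3 -c "
from workcell import *
hand_in(); print(get_obs()['t'])"
```

```text
the job is handed in; nothing more can be done
the job is handed in; nothing more can be done
```

The job is done and handed in: the failed casting's flag is flipped and the carrier is home at its end stop. The robot clock read 37.9 s of the 58 s allowed at my last check.

- **Flag:** The casting was in the left nest, so I flipped the left flag. I lifted it past upright with a tilted, closed fingertip. I then pressed it down on the far side with a vertical fingertip until the force rose to about 11 N at 60 mm height. The images show it flat with both bars on top.
- **Carrier:** I pushed it by the right-hand buffer until it stopped after about 100 mm. The hold force after that push was only 3–5 N, so I nudged it again. The nudge took 18 N with no further travel, so it is fully home.
- **Everything else:** In the last images the right flag is still down, the casting and stator stand in their nests, and the robot is clear. The loose bystanders were unmoved in the full view after the first push; I didn't view them again after the nudge.

No check failed or disagreed.

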